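Return the reagent bottles to the retention rack in the order of their seed samples

TASK

Each seed sample has its own reagent bottle, so that samples are not mixed, and the four bottles have come back in the wire transport rack. Set each one upright and fully down in the front row of the grey retention rack, in the pocket directly in front of the seed cup whose lid label has the colour of the bottle's cap, so that the row of bottles has the same order as the row of cups behind it. Set them down rather than dropping them, keep them upright on the way, and leave the cups and everything else on the bench where they are.

Things in the scene. Friction and masses are not known exactly. Their poses are not given: they have to be found in the camera images.
- bottle_white: clear reagent bottle with pale contents and a white screw cap, upright. Body 56 mm across and 69 mm high, narrowing at the shoulder; cap 36 mm across, from about 75 to 101 mm above the underside; about 0.22 kg (varies). Grip the cap from above. Origin: centre of its underside; z up. At the start it stands in one of the four places of transport_rack, which one varies.
- bottle_yellow: clear reagent bottle with pale contents and a yellow screw cap, upright. Body 56 mm across and 69 mm high, narrowing at the shoulder; cap 36 mm across, from about 75 to 101 mm above the underside; about 0.22 kg (varies). Grip the cap from above. Origin: centre of its underside; z up. At the start it stands in one of the four places of transport_rack, which one varies.
- bottle_green: clear reagent bottle with pale contents and a green screw cap, upright. Body 56 mm across and 69 mm high, narrowing at the shoulder; cap 36 mm across, from about 75 to 101 mm above the underside; about 0.22 kg (varies). Grip the cap from above. Origin: centre of its underside; z up. At the start it stands in one of the four places of transport_rack, which one varies.
- bottle_blue: clear reagent bottle with pale contents and a blue screw cap, upright. Body 56 mm across and 69 mm high, narrowing at the shoulder; cap 36 mm across, from about 75 to 101 mm above the underside; about 0.22 kg (varies). Grip the cap from above. Origin: centre of its underside; z up. At the start it stands in one of the four places of transport_rack, which one varies.
- cup_white: screw-lid sample cup of cream-white beans, red lid 62 mm across with a round white label, 44 mm across, on top of the lid; 73 mm high, narrower below. Origin: centre of its underside; z up. It stands in one of the four rear pockets of retention_rack, which one varies, and marks the front pocket before it as the place of bottle_white. Stays where it is.
- cup_yellow: screw-lid sample cup of pale oat-coloured grains, red lid 62 mm across with a round yellow label, 44 mm across, on top of the lid; 73 mm high, narrower below. Origin: centre of its underside; z up. It stands in one of the four rear pockets of retention_rack, which one varies, and marks the front pocket before it as the place of bottle_yellow. Stays where it is.
- cup_green: screw-lid sample cup of dark red-brown beans, red lid 62 mm across with a round green label, 44 mm across, on top of the lid; 73 mm high, narrower below. Origin: centre of its underside; z up. It stands in one of the four rear pockets of retention_rack, which one varies, and marks the front pocket before it as the place of bottle_green. Stays where it is.
- cup_blue: screw-lid sample cup of white beans, red lid 62 mm across with a round blue label, 44 mm across, on top of the lid; 73 mm high, narrower below. Origin: centre of its underside; z up. It stands in one of the four rear pockets of retention_rack, which one varies, and marks the front pocket before it as the place of bottle_blue. Stays where it is.
- retention_rack: grey plastic rack, fixed, 182 (x) by 308 (y) mm: two rows of four open square pockets, 72 x 72 mm inside, 4 mm walls 40 mm high (end walls 51). Origin: centre of its underside on the bench, z up; +y along the rows, +x from the front row (empty, nearer the robot) to the rear row (cups). Pocket floors z = 10 mm; centres y = -114, -38, 38, 114 mm, x = -50 (front row), +50 (rear row).
- transport_rack: stainless wire rack, fixed to the bench, 80 mm (x) by 308 mm (y), one row of four places of 72 mm by 72 mm between wires, top wires 44 mm above the bench. Origin: centre of its underside; +y along the row. Floor at z = 10 mm; place centres at x = 0, y = -114, -38, 38, 114 mm.
- timer: white bench timer, 66 x 66 mm, 19 mm high, lying on the bench behind the racks; a bystander. Origin: centre of its underside.
- petri_stack: two stacked petri dishes, 90 mm across, 32 mm high; a bystander. Origin: centre of the underside.
- marker_red: white marker pen with a red cap, 122 mm long, 14 mm thick, lying on the bench; a bystander. Origin: centre of the underside.
- carton_organiser: brown cardboard organiser with boxes on top, fixed, 0.35 m high in all, standing behind the gap between the two racks: an obstacle. Its corner nearest the robot is at about x = 0.62, y = -0.06 m on the bench, so swing from rack to rack on the robot's side of it, at x below about 0.47 m where y is near 0.
- dispenser: white bottle with a teal dispenser pump, fixed, 64 mm across and 0.29 m high, beside the organiser and behind the transport rack: an obstacle, its axis at about x = 0.65, y = -0.19 m.

How it is judged:
By the outcome, as a careful person would: the job done as asked, in the order asked, and still so for the second after the job is handed in, with the robot touching nothing.
It also fails if it takes over 104 s, if anything falls off the work surface, if the arm or the gripper's body presses on something with over 40 N, if the wrist force passes 120 N, or if a joint passes its speed limit or range.

ROBOT

A 7-joint arm with a two-finger parallel gripper is mounted at the origin on a cart in front of the work surface, level with it; the furniture and walls round the work are solid. World frame = base frame: x ahead of the robot, y to its left, z up, the work surface at z = 0. Lengths are in m, angles in degrees, forces in N, time in s.
With the tool pointing down it reaches from about 0.425 to 0.875 m from the base axis. Payload 8.4 kg.
Tool frame: the origin (TCP) lies at the very end of the fingers, on their centre line; the grasp point (between the pads) lies 19 mm behind it; z points along the fingers, x is the direction in which the jaws open and shut, and the axes are right-handed (so a half turn about z gives the same grasp; the last joint's range is limited). The gripper opens to 87 mm and grips with 3 to 60 N. Pads are 19 mm wide; open, the fingers measure 117 mm over their backs; the gripper's body (75 mm by 190 mm) begins 51 mm behind the grasp point.
Start: joints at [60.035, 19.091, 2.286, 83.961, -0.768, 76.965, -3.352], TCP at [0.267, -0.592, 0.223] pointing down, gripper open.
Joint ranges: [-147.57, 147.57], [-21.85, 119.76], [-74.77, 79.35], [14.55, 137.4], [-85.83, 265.84], [4.83, 119.75], [-152.11, 152.11]. Speed limits (degrees/s): [127.2, 127.2, 159.86, 159.86, 180, 180, 180].

INTERFACE

Orientations are given as a 3x3 rotation matrix whose columns are the frame's x, y, z axes.
In Python, from cell import sensors, camera, calibration, workorder gives the robot as it stands.
- The arm moves only by the tool drive_tool, never from a script. Its arguments are lists of equal length, an entry for each row: "delta_pos": the shift along the tool's x, y, z in units of 30 mm (1.0 is 30 mm), a list of three; "yaw": the turn about the tool's z in units of 4 degrees (1.0 is 4 degrees); "hand": the opening, from -1 (shut) to 1 (fully open), so that 0 is half open. A call has 1 to 20 rows; each row shifts and turns the commanded pose from where the row before left it, along the tool's axes as they then stand; what a row does not reach is not made up. A row lasts 1/12 s, in which the tool goes at most 41.7 mm and 7.16 degrees, less where a joint would pass 70% of its speed; a pose out of reach is approached as far as the arm can. A call with a number of a shift or a turn outside -1 to 1 is refused whole. A call with a gripper value outside its range is refused whole. The fingers move at their own pace and stop on an object; the grip force is fixed at half the most. Time passes only in rows, so rows that do not move let the fingers close. It gives the time, the measured TCP pose, the force and the opening at its end, in the units of the state.
- sensors.get_obs(): the state, without advancing time (a new reading comes with each control period).
- camera(name): name is "side" or "top" or "wrist"; returns (picture, depth): 420x560x3 uint8, red, green, blue; 420x560 float32, m along the optical axis (not along the pixel's ray), 0 where there is no reading.
- calibration(name): a dict with "intrinsics" (3x3 intrinsics, pixels), "T" (4x4, takes a point from camera to world coordinates). Camera axes: x right, y up, looking along -z (the intrinsics and any distortion apply to the point x, -y, -z); pixel columns grow to the right and rows downward; lengths in m; the calibration is good to about 2 mm. The wrist camera is an equidistant fisheye: a pixel r from the principal point sees the ray r / f radians off the axis. A picture is of the moment at which its call begins: read the wrist's pose just before it. calibration takes no time and is no camera call; for the wrist camera it gives the pose at the moment of the call.
- workorder.close_job(): hands the job in, once; it reports no verdict.
The state is a dict: "time": time; "qpos": joint angles; "joint_vel": joint speeds; "joint_efforts": joint torques, N m; "ee_pos": TCP position; "ee_rot": TCP orientation; "contact_force": force on the tool from outside, world axes, zero at the start; "moment": the same for the moment, N m; "opening": finger opening in m.
Only numpy, scipy, OpenCV 4.12 (cv2) and the standard library are available. Lean on these libraries where they do the work, as an engineer would, in place of code of your own. Each camera call takes 0.05 s, during which the arm holds its last target. There are 200 camera calls.

## Working session

There is one attempt and no reset: what is moved stays moved. The work goes in short steps, Python scripts to look and compute and a tool call to move; the robot and the scene stay as the last step left them, time stands still between calls to the robot, and variables do not carry over. Pictures are saved under pics/ and viewed, about 12 in all and at most 16, crops included, and the job is handed in when it is done.

Besides the shell and the picture viewer there is one more tool, called after "Emit:" as name(argument=value, ...), one argument or row to a line, values as JSON. drive_tool: Moves the arm, as the interface text tells. Shifts and turns lie within -1 to 1; 1 stands for 30 mm of shift or 4 degrees of turn. Its arguments: {"type":"object","properties":{"delta_pos":{"type":"array"},"yaw":{"type":"array"},"hand":{"type":"array"}},"required":["delta_pos","yaw","hand"]}

```bash
mkdir -p pics
cat > h.py <<'E'
import numpy as np, cv2
from cell import sensors, camera, calibration, workorder
def cloud(name):
    im,d=camera(name); c=calibration(name); K=c["intrinsics"]; T=c["T"]
    v,u=np.mgrid[0:im.shape[0],0:im.shape[1]]
    P=np.stack([(u-K[0,2])/K[0,0]*d,-(v-K[1,2])/K[1,1]*d,-d],-1)@T[:3,:3].T+T[:3,3]
    P[d<=0]=np.nan
    return im,P
def save(im,n): cv2.imwrite("pics/"+n+".png",cv2.cvtColor(im,cv2.COLOR_RGB2BGR))
E
python3 - <<'E'
from h import *
o=sensors.get_obs(); print(o["time"],o["ee_pos"],np.round(o["ee_rot"],3),o["opening"])
for n in("top","side"):
    im,P=cloud(n); save(im,n+"0"); np.savez("/tmp/%s.npz"%n,im=im,P=P)
    c=calibration(n); print(c["T"].round(3),c["intrinsics"])
E
```

```text
0.0 [ 0.26710761 -0.59207629  0.22168335] [[ 0.411 -0.912 -0.001]
 [-0.912 -0.411  0.001]
 [-0.002  0.    -1.   ]] 0.08701688823015817
[[-0.013  0.985 -0.172  0.337]
 [-1.    -0.012  0.01   0.066]
 [ 0.007  0.172  0.985  1.375]
 [ 0.     0.     0.     1.   ]] [[384.24972555   0.         278.94802042]
 [  0.         384.24972555 207.74240766]
 [  0.           0.           1.        ]]
[[ 0.953  0.217 -0.212  0.292]
 [-0.303  0.655 -0.693 -0.944]
 [-0.011  0.724  0.689  1.006]
 [ 0.     0.     0.     1.   ]] [[487.56549626   0.         289.94509908]
 [  0.         487.56549626 215.47071873]
 [  0.           0.           1.        ]]
```

View pics/top0.png

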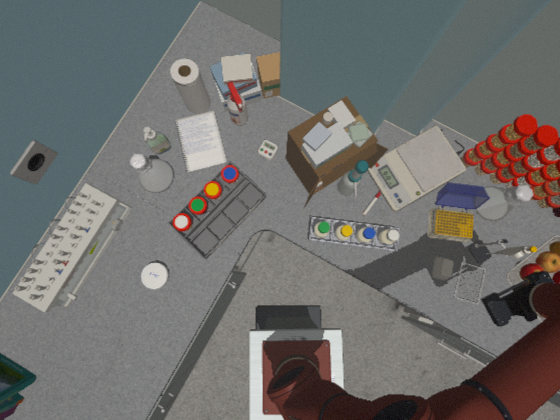

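View pics/side0.png

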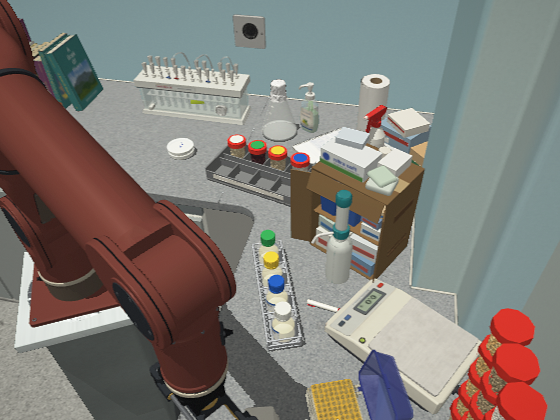

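The top view shows the bottles, left to right, as green (322,228), yellow (345,231), blue (368,234) and white (391,237). The cups run white (182,222), green (198,205), yellow (213,189), blue (231,173). The side view agrees.

```bash
cat > m.py <<'E'
from h import *
def ray(name,u,v,z):
    c=calibration(name);K=c["intrinsics"];T=c["T"]
    d=T[:3,:3]@np.array([(u-K[0,2])/K[0,0],-(v-K[1,2])/K[1,1],-1]); o=T[:3,3]
    return (o+d*(z-o[2])/d[2])[:2]
E
python3 - <<'E'
from m import *
D=np.load("/tmp/top.npz");im=D["im"];P=D["P"]
hsv=cv2.cvtColor(im,cv2.COLOR_RGB2HSV)
rng={"green":((45,90,40),(85,255,255)),"yellow":((20,120,100),(32,255,255)),"blue":((100,130,60),(125,255,255)),"white":((0,0,165),(179,60,255))}
R={}
for reg,(u0,v0,u1,v1),z in(("cap",(308,216,402,248),.111),("cup",(170,160,243,234),.083)):
    pts=[]
    for c,(lo,hi) in rng.items():
        m=cv2.inRange(hsv,lo,hi); w=np.zeros_like(m); w[v0:v1,u0:u1]=m[v0:v1,u0:u1]
        n,l,s,ce=cv2.connectedComponentsWithStats(w)
        i=1+np.argmax(s[1:,4]); q=ray("top",*ce[i],z); print(reg,c,s[i,4],ce[i].round(1),q.round(4),"depth",np.nanmedian(P[l==i],0).round(4)); R[reg,c]=q
order=["white","green","yellow","blue"]
c=np.array([R["cup",k] for k in order]); d=(c[3]-c[0])/np.linalg.norm(c[3]-c[0]); print("cup dir",d,np.degrees(np.arctan2(d[1],d[0])),np.linalg.norm(np.diff(c,axis=0),axis=1))
t=np.array([R["cap",k] for k in["green","yellow","blue","white"]]);print("cap dir",np.degrees(np.arctan2(*(t[0]-t[3])[::-1])),np.linalg.norm(np.diff(t,axis=0),axis=1))
# rack walls: points 30-55mm high near rack
S=(np.abs(P[...,2]-.042)<.012)&(P[...,0]<.75)&(P[...,1]>.1)&(P[...,1]<.45)&(P[...,0]>.3)
pp=P[S][:,:2]; a=np.arctan2(d[1],d[0])
print("rack box",cv2.minAreaRect(pp.astype(np.float32)),S.sum())
big=cv2.resize(im[150:265,160:410],None,fx=3.2,fy=3.2,interpolation=cv2.INTER_CUBIC);save(big,"crop0")
E
```

```text
cap green 99 [323.7 227. ] [ 0.4912 -0.0939] depth [ 0.4909 -0.0944  0.1122]
cap yellow 108 [346.3 230.4] [ 0.4789 -0.1683] depth [ 0.4797 -0.1677  0.1121]
cap blue 94 [369.  232.8] [ 0.4699 -0.2432] depth [ 0.4693 -0.2429  0.1118]
cap white 92 [393.4 234.9] [ 0.462  -0.3235] depth [ 0.4618 -0.3236  0.1112]
cup green 110 [197.  204.7] [0.5765 0.3327] depth [0.5755 0.3326 0.0846]
cup yellow 120 [211.9 189. ] [0.6308 0.2828] depth [0.6301 0.2825 0.0846]
cup blue 98 [229.1 172.9] [0.6871 0.2241] depth [0.6868 0.2243 0.0843]
cup white 285 [201.7 163.6] [0.7214 0.3196] depth [0.7436 0.3397 0.014 ]
cup dir [-0.33853218 -0.94095481] -109.78747186067783 [0.14549063 0.07375261 0.08132305]
cap dir 82.77141465566758 [0.07538633 0.07551504 0.08066914]
rack box ((0.528404712677002, 0.27730756998062134), (0.34496748447418213, 0.42086511850357056), 89.97624969482422) 884
```

View pics/crop0.png

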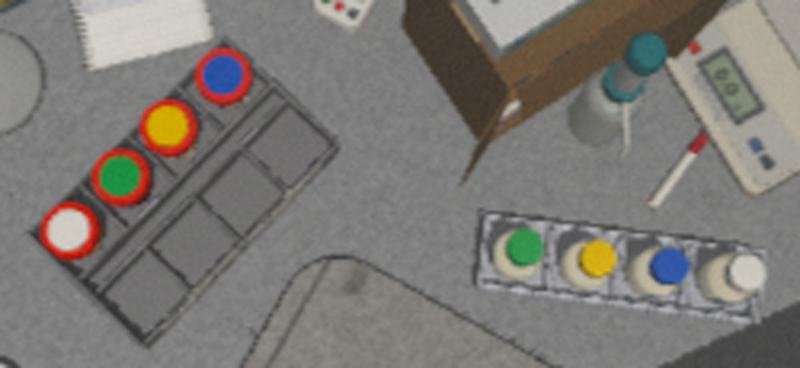

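The crop shows the rack's outer corners at left (30,233), bottom (150,347) and right (340,147). The white label is at (70,230). I can fit the rack pose from these.

Run:
```python
from m import *
f=lambda u,v,z:ray("top",160+(u+.5)/3.2-.5,150+(v+.5)/3.2-.5,z)
L,B,R=[f(*p,.051) for p in((30,233),(150,347),(340,147))]
print(L,B,R,"lens",np.linalg.norm(L-B),np.linalg.norm(R-B))
y=(B-R)/np.linalg.norm(B-R); print("yang",np.degrees(np.arctan2(y[1],y[0])), "xang",np.degrees(np.arctan2(*(L-B)[::-1])))
w=f(70,230,.083); print("cup white",w)
cups=np.array([w,[.576,.3327],[.6305,.2827],[.687,.2242]])
d=cups[0]-cups[3]; th1=np.degrees(np.arctan2(d[1],d[0])); print("cup row ang",th1)
th=np.radians(np.degrees(np.arctan2(y[1],y[0]))-90)
for t in(th,np.radians(th1-90),(th+np.radians(th1-90))/2):
    ex=np.array([np.cos(t),np.sin(t)]);ey=np.array([-ex[1],ex[0]])
    c1=(L+R)/2; c2=cups.mean(0)-.05*ex
    print(np.degrees(t),"centres",c1,c2,((cups-c1)@np.c_[ex,ey]).round(4).tolist())
    print([(c1-.05*ex+k*ey).round(4).tolist() for k in(.114,.038,-.038,-.114)])
```

```text
[0.52086729 0.43459817] [0.39657659 0.30244691] [0.61201689 0.09815488] lens 0.1814170168378652 0.29690025265944037
yang 136.52144224909927 xang 46.75570080258627
cup white [0.51910675 0.38357442]
cup row ang 136.49108174195996
46.521442249099266 centres [0.56644209 0.26637652] [0.56874753 0.26951201] [[0.0525, 0.115], [0.0547, 0.0387], [0.0559, -0.0353], [0.0523, -0.1165]]
[[0.4493, 0.3085], [0.5045, 0.2562], [0.5596, 0.2039], [0.6148, 0.1517]]
46.49108174195996 centres [0.56644209 0.26637652] [0.56872831 0.26953024] [[0.0524, 0.115], [0.0547, 0.0387], [0.0559, -0.0352], [0.0524, -0.1165]]
[[0.4493, 0.3086], [0.5045, 0.2563], [0.5596, 0.204], [0.6147, 0.1516]]
46.50626199552961 centres [0.56644209 0.26637652] [0.56873792 0.26952112] [[0.0524, 0.115], [0.0547, 0.0387], [0.0559, -0.0352], [0.0524, -0.1165]]
[[0.4493, 0.3086], [0.5045, 0.2563], [0.5596, 0.2039], [0.6147, 0.1516]]
```

Emit:
drive_tool(
  delta_pos=[
    [-0.49,-0.685,0],
    [-0.49,-0.685,0],
    [-0.49,-0.685,0],
    [-0.49,-0.685,0],
    [-0.49,-0.685,0],
    [-0.49,-0.685,0],
    [-0.49,-0.685,0],
    [-0.49,-0.685,0],
    [-0.49,-0.685,0],
    [-0.49,-0.685,0],
    [-0.49,-0.685,0],
    [-0.49,-0.685,0],
    [-0.49,-0.685,0],
    [-0.49,-0.685,0],
    [-0.49,-0.685,0],
    [-0.49,-0.685,0],
  ],
  yaw=[0,0,0,0,0,0,0,0,0,0,0,0,0,0,0,0],
  hand=[0.4,0.4,0.4,0.4,0.4,0.4,0.4,0.4,0.4,0.4,0.4,0.4,0.4,0.4,0.4,0.4],
)

```text
time: 1.43
ee_pos: [0.4705, -0.2416, 0.2223]
ee_rot: [[0.411, -0.912, -0.0], [-0.912, -0.411, 0.0], [-0.0, 0.0, -1.0]]
contact_force: [0.9, -0.4, -0.5]
opening: 0.0609
```

Emit:
drive_tool(
  delta_pos=[
    [0,0,0],
    [0,0,0],
    [0,0,0],
    [0,0,0],
    [0,0,0],
    [0,0,0],
    [0,0,0],
    [0,0,0],
    [0,0,0],
    [0,0,0],
    [0,0,0],
    [0,0,0],
    [0,0,0],
    [0,0,0],
    [0,0,0],
    [0,0,0],
    [0,0,0],
    [0,0,0],
  ],
  yaw=[-0.915,-0.915,-0.915,-0.915,-0.915,-0.915,-0.915,-0.915,-0.915,-0.915,-0.915,-0.915,-0.915,-0.915,-0.915,-0.915,0,0],
  hand=[0.4,0.4,0.4,0.4,0.4,0.4,0.4,0.4,0.4,0.4,0.4,0.4,0.4,0.4,0.4,0.4,0.4,0.4],
)

```text
time: 2.93
ee_pos: [0.4701, -0.2429, 0.2223]
ee_rot: [[0.992, -0.127, -0.0], [-0.127, -0.992, 0.0], [-0.001, -0.0, -1.0]]
contact_force: [-0.7, 0.9, -0.0]
opening: 0.0611
```

```bash
cat > go.py <<'E'
from m import *
import sys
POS=dict(blue=(.4699,-.2432),green=(.4912,-.0939),yellow=(.4792,-.168),white=(.462,-.3235))
PKT=dict(white=(.450,.3095),green=(.505,.257),yellow=(.561,.2045),blue=(.616,.152))
def plan(x,y,z=None,h=None):
    o=sensors.get_obs();R=o["ee_rot"];p=o["ee_pos"];z=p[2] if z is None else z
    a=np.degrees(np.arctan2(R[1,0],R[0,0]))
    print("t",round(o["time"],2),"pos",p.round(4),"head",a.round(2),"tilt",R[2].round(3),"F",np.round(o["contact_force"],1),"open",round(o["opening"],4))
    print("units",(R.T@(np.array([x,y,z])-p)/.03).round(2), "yaw",None if h is None else round(-(h-a)/4,2))
E
python3 - <<'E'
from go import *
plan(*POS["blue"],.087,-7.2)
P=np.load("/tmp/top.npz")["P"].reshape(-1,3)
q=P[(P[:,2]>.15)]
d=np.hypot(q[:,0]-.616,q[:,1]-.152);i=np.argsort(d)[:3];print(q[i],d[i])
im,_=camera("wrist");save(im,"w1");print(calibration("wrist"))
E
```

```text
t 2.93 pos [ 0.4701 -0.2429  0.2223] head -7.28 tilt [-0.001 -0.    -1.   ] F [-0.7  0.9 -0. ] open 0.0611
units [-0.    0.01  4.51] yaw -0.02
[[ 0.71839254  0.00160104  0.27658188]
 [ 0.70974968 -0.00399637  0.16358203]
 [ 0.72552234  0.00660676  0.18860972]] [0.18194527 0.18199964 0.1820284 ]
{'intrinsics': array([[325.1922621 ,   0.        , 276.13627756],
       [  0.        , 325.1922621 , 211.07526388],
       [  0.        ,   0.        ,   1.        ]]), 'T': array([[ 9.91985647e-01,  1.21000332e-01,  3.63785071e-02,
         4.80368669e-01],
       [-1.26350599e-01,  9.50088732e-01,  2.85248888e-01,
        -1.64357625e-01],
       [-4.75996766e-05, -2.87559249e-01,  9.57762850e-01,
         3.84799411e-01],
       [ 0.00000000e+00,  0.00000000e+00,  0.00000000e+00,
         1.00000000e+00]])}
```

View pics/w1.png

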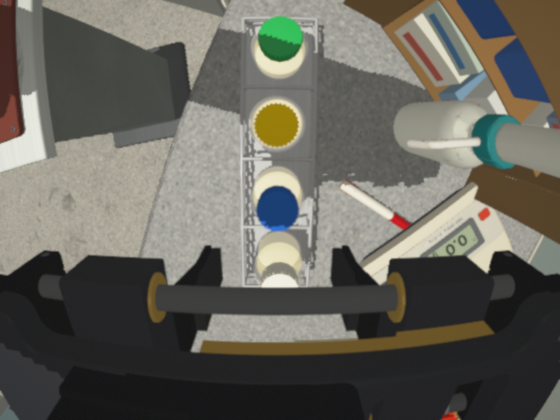

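The wrist view shows the caps of green (280,38), yellow (277,125) and blue (277,208), with nothing near the fingers. I'll cross-check those positions with the fisheye rays.

```bash
cat >> m.py <<'E'
def fray(c,u,v,z):
    K=c["intrinsics"];T=c["T"];x,y=u-K[0,2],v-K[1,2];r=np.hypot(x,y);t=r/K[0,0]
    d=T[:3,:3]@np.array([np.sin(t)*x/r,-np.sin(t)*y/r,-np.cos(t)]);o=T[:3,3]
    return (o+d*(z-o[2])/d[2])[:2]
E
python3 - <<'E'
from go import *
im=cv2.cvtColor(cv2.imread("pics/w1.png"),cv2.COLOR_BGR2HSV);c=calibration("wrist")
for n,lo,hi in(("green",(45,100,40),(85,255,255)),("yellow",(18,150,90),(32,255,255)),("blue",(100,130,50),(125,255,255))):
    m=cv2.inRange(im,lo,hi);m[:, :230]=0;m[:,330:]=0;m[240:]=0
    k,l,s,ce=cv2.connectedComponentsWithStats(m);i=1+np.argmax(s[1:,4])
    print(n,s[i],ce[i].round(1),fray(c,*ce[i],.108).round(4),POS[n])
E
```

```text
green [ 259   16   44   45 1515] [280.   37.8] [ 0.4922 -0.0972] (0.4912, -0.0939)
yellow [ 255  104   43   42 1385] [276.  124.7] [ 0.4793 -0.1715] (0.4792, -0.168)
blue [ 257  187   41   44 1390] [277.1 208.6] [ 0.471  -0.2446] (0.4699, -0.2432)
```

Emit:
drive_tool(
  delta_pos=[
    [0,0.03,0.5],
    [0,0,0.6],
    [0,0,0.6],
    [0,0,0.6],
    [0,0,0.6],
    [0,0,0.6],
    [0,0,0.5],
    [0,0,0.3],
    [0,0,0.2],
    [0,0,0],
    [0,0,0],
    [0,0,0],
    [0,0,0],
    [0,0,0],
    [0,0,0],
    [0,0,0],
  ],
  yaw=[0,0,0,0,0,0,0,0,0,0,0,0,0,0,0,0],
  hand=[0.4,0.4,0.4,0.4,0.4,0.4,0.4,0.4,0.4,0.4,-1,-1,-1,-1,-1,-1],
)

```text
time: 4.32
ee_pos: [0.4705, -0.2439, 0.088]
ee_rot: [[0.992, -0.125, 0.001], [-0.125, -0.992, -0.0], [0.001, 0.0, -1.0]]
contact_force: [0.1, -0.2, 2.0]
opening: 0.0325
```

Emit:
drive_tool(
  delta_pos=[
    [0,0,-0.2],
    [0,0,-0.4],
    [0,0,-0.6],
    [0,0,-0.7],
    [0,0,-0.7],
    [0,0,-0.7],
    [0,0,-0.5],
    [0,0,-0.2],
    [0,0,0],
  ],
  yaw=[0,0,0,0,0,0,0,0,0],
  hand=[-1,-1,-1,-1,-1,-1,-1,-1,-1],
)

```text
time: 5.07
ee_pos: [0.4709, -0.2441, 0.2096]
ee_rot: [[0.992, -0.125, 0.003], [-0.125, -0.992, -0.001], [0.003, 0.001, -1.0]]
contact_force: [0.0, -0.1, -2.8]
opening: 0.0326
```

Run:
```python
from go import *
plan(.45,0,.207,20)
im,_=camera("wrist");im2,_=camera("side");save(np.hstack([cv2.resize(im[150:],(400,193)),im2[193:386,100:500]]),"w2")
```

```text
t 5.07 pos [ 0.4709 -0.2441  0.2096] head -7.16 tilt [ 0.003  0.001 -1.   ] F [ 0.  -0.1 -2.8] open 0.0326
units [-1.71 -7.99  0.07] yaw -6.79
```

View pics/w2.png

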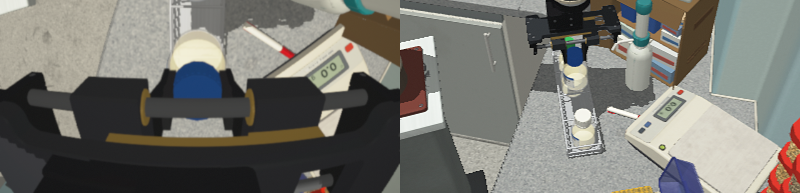

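Emit:
drive_tool(
  delta_pos=[
    [0.01,-0.25,0],
    [0.01,-0.45,0],
    [0.01,-0.47,0],
    [0.01,-0.47,0],
    [0.01,-0.47,0],
    [0.01,-0.47,0],
    [0.01,-0.47,0],
    [0.01,-0.47,0],
    [0.01,-0.47,0],
    [0.01,-0.47,0],
    [0.01,-0.47,0],
    [0.01,-0.47,0],
    [0.01,-0.47,0],
    [0.01,-0.47,0],
    [0.01,-0.47,0],
    [0.01,-0.47,0],
    [0.01,-0.47,0],
    [0.01,-0.47,0],
  ],
  yaw=[-0.38,-0.38,-0.38,-0.38,-0.38,-0.38,-0.38,-0.38,-0.38,-0.38,-0.38,-0.38,-0.38,-0.38,-0.38,-0.38,-0.38,-0.38],
  hand=[-1,-1,-1,-1,-1,-1,-1,-1,-1,-1,-1,-1,-1,-1,-1,-1,-1,-1],
)

```text
time: 6.67
ee_pos: [0.4489, 0.0011, 0.2076]
ee_rot: [[0.938, 0.348, -0.0], [0.348, -0.938, -0.0], [-0.0, 0.0, -1.0]]
contact_force: [0.2, -0.0, -2.3]
opening: 0.0327
```

Emit:
drive_tool(
  delta_pos=[
    [0.46,-0.08,0],
    [0.46,-0.08,0],
    [0.46,-0.08,0],
    [0.46,-0.08,0],
    [0.46,-0.08,0],
    [0.46,-0.08,0],
    [0.46,-0.08,0],
    [0.46,-0.08,0],
    [0.46,-0.08,0],
    [0.46,-0.08,0],
    [0.46,-0.08,0],
    [0.46,-0.08,0],
    [0.46,-0.08,0],
    [0.46,-0.08,0],
    [0.46,-0.08,0],
    [0.46,-0.08,0],
    [0,0,0],
    [0,0,0],
  ],
  yaw=[-0.41,-0.41,-0.41,-0.41,-0.41,-0.41,-0.41,-0.41,-0.41,-0.41,-0.41,-0.41,-0.41,-0.41,-0.41,-0.41,0,0],
  hand=[-1,-1,-1,-1,-1,-1,-1,-1,-1,-1,-1,-1,-1,-1,-1,-1,-1,-1],
)

```text
time: 8.17
ee_pos: [0.613, 0.1506, 0.2072]
ee_rot: [[0.688, 0.726, -0.001], [0.726, -0.688, 0.001], [-0.0, -0.001, -1.0]]
contact_force: [0.5, 0.6, -2.5]
opening: 0.0326
```

Run:
```python
from go import *
plan(*PKT["blue"],.088,46.5)
im,_=camera("wrist");save(im,"w3");np.save("/tmp/w3.npy",calibration("wrist"),allow_pickle=True)
```

```text
t 8.17 pos [0.613  0.1506 0.2072] head 46.53 tilt [-0.    -0.001 -1.   ] F [ 0.5  0.6 -2.5] open 0.0326
units [0.1  0.04 3.97] yaw 0.01
```

View pics/w3.png

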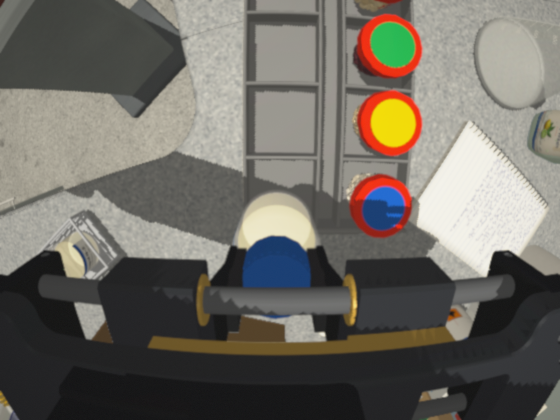

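The wrist view shows the blue bottle held upright. The green-yellow dividing wall is at row ≈85 and the yellow-blue one at ≈157. The front row's side walls are at columns ≈250 and ≈320.

Run:
```python
from go import *
c=np.load("/tmp/w3.npy",allow_pickle=True).item()
t=np.radians(46.5);M=np.array([[np.cos(t),np.sin(t)],[-np.sin(t),np.cos(t)]]);C=np.array([.568,.268])
for n,uv,z in(("wall GY left",(248,85),.04),("wall GY right",(322,85),.04),("wall YB left",(247,157),.04),("wall YB right",(321,157),.04),("wall WG left",(251,14),.04),("wall WG right",(323,14),.04),("cup g",(388,44),.083),("cup y",(391,122),.083),("cup b",(383,207),.083)):
    p=fray(c,*uv,z);print(n,p.round(4),"rackframe",(M@(p-C)).round(4))
```

```text
wall GY left [0.5132 0.2059] rackframe [-0.0827 -0.003 ]
wall GY right [0.5637 0.2598] rackframe [-0.0089 -0.0025]
wall YB left [0.5654 0.1541] rackframe [-0.0845 -0.0765]
wall YB right [0.6173 0.2091] rackframe [-0.0088 -0.0763]
wall WG left [0.4603 0.2599] rackframe [-0.08    0.0725]
wall WG right [0.5096 0.3132] rackframe [-0.0074  0.0735]
cup g [0.5737 0.3259] rackframe [0.0459 0.0357]
cup y [0.6288 0.2785] rackframe [ 0.0495 -0.0368]
cup b [0.6853 0.2214] rackframe [ 0.047  -0.1172]
```

Emit:
drive_tool(
  delta_pos=[
    [0.15,0.09,0],
    [0,0,0.4],
    [0,0,0.6],
    [0,0,0.6],
    [0,0,0.6],
    [0,0,0.6],
    [0,0,0.5],
    [0,0,0.3],
    [0,0,0.15],
    [0,0,0.1],
    [0,0,0.07],
    [0,0,0],
  ],
  yaw=[0,0,0,0,0,0,0,0,0,0,0,0],
  hand=[-1,-1,-1,-1,-1,-1,-1,-1,-1,-1,-1,-1],
)

```text
time: 9.22
ee_pos: [0.6188, 0.1509, 0.0903]
ee_rot: [[0.689, 0.725, 0.001], [0.725, -0.689, 0.0], [0.001, 0.0, -1.0]]
contact_force: [-0.3, -0.1, -1.5]
opening: 0.0328
```

Emit:
drive_tool(
  delta_pos=[
    [0,0,0.04],
    [0,0,0.03],
    [0,0,0.03],
    [0,0,0],
    [0,0,0],
    [0,0,0],
  ],
  yaw=[0,0,0,0,0,0],
  hand=[-1,-1,-1,-1,-1,-1],
)

```text
time: 9.72
ee_pos: [0.6192, 0.1511, 0.088]
ee_rot: [[0.689, 0.725, 0.002], [0.725, -0.689, 0.0], [0.001, 0.001, -1.0]]
contact_force: [-1.0, 0.0, 6.5]
opening: 0.0326
```

Bottle touched down (+6.5 N). Release and rise.

Emit:
drive_tool(
  delta_pos=[
    [0,0,0],
    [0,0,0],
    [0,0,0],
    [0,0,0],
    [0,0,-0.3],
    [0,0,-0.6],
    [0,0,-0.8],
    [0,0,-0.8],
    [0,0,-0.8],
    [0,0,-0.7],
    [0,0,0],
  ],
  yaw=[0,0,0,0,0,0,0,0,0,0,0],
  hand=[0.2,0.4,0.4,0.4,0.4,0.4,0.4,0.4,0.4,0.4,0.4],
)

```text
time: 10.63
ee_pos: [0.6204, 0.1519, 0.2126]
ee_rot: [[0.689, 0.725, 0.007], [0.725, -0.689, 0.002], [0.006, 0.004, -1.0]]
contact_force: [-0.2, -0.2, 0.3]
opening: 0.0608
```

Run:
```python
from go import *
plan(.45,0,.207,20)
im,_=camera("wrist");save(im,"w4")
```

```text
t 10.63 pos [0.6204 0.1519 0.2126] head 46.45 tilt [ 0.006  0.004 -1.   ] F [-0.2 -0.2  0.3] open 0.0608
units [-7.59 -0.63  0.14] yaw 6.61
```

View pics/w4.png

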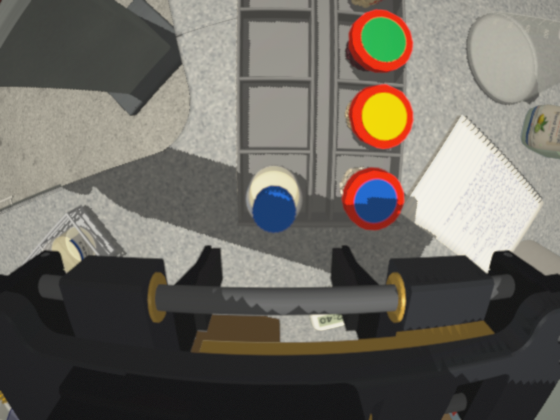

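The blue bottle stands in its pocket in front of the blue cup, with cap at (275,208) and the pocket spanning columns 242–308. Next is yellow.

Emit:
drive_tool(
  delta_pos=[
    [-0.633,0.094,0],
    [-0.633,0.094,0],
    [-0.633,0.094,0],
    [-0.633,0.094,0],
    [-0.633,0.094,0],
    [-0.633,0.094,0],
    [-0.633,0.094,0],
    [-0.633,0.094,0],
    [-0.633,0.094,0],
    [-0.633,0.094,0],
    [-0.633,0.094,0],
    [-0.633,0.094,0],
  ],
  yaw=[0.55,0.55,0.55,0.55,0.55,0.55,0.55,0.55,0.55,0.55,0.55,0.55],
  hand=[0.4,0.4,0.4,0.4,0.4,0.4,0.4,0.4,0.4,0.4,0.4,0.4],
)

```text
time: 11.68
ee_pos: [0.4497, -0.0049, 0.2063]
ee_rot: [[0.94, 0.341, -0.001], [0.341, -0.94, 0.0], [-0.001, -0.001, -1.0]]
contact_force: [0.3, -0.0, -0.3]
opening: 0.0608
```

Emit:
drive_tool(
  delta_pos=[
    [0.028,0.483,0],
    [0.028,0.483,0],
    [0.028,0.483,0],
    [0.028,0.483,0],
    [0.028,0.483,0],
    [0.028,0.483,0],
    [0.028,0.483,0],
    [0.028,0.483,0],
    [0.028,0.483,0],
    [0.028,0.483,0],
    [0.028,0.483,0],
    [0.028,0.483,0],
    [0,0,0],
    [0,0,0],
  ],
  yaw=[0.567,0.567,0.567,0.567,0.567,0.567,0.567,0.567,0.567,0.567,0.567,0.567,0,0],
  hand=[0.4,0.4,0.4,0.4,0.4,0.4,0.4,0.4,0.4,0.4,0.4,0.4,0.4,0.4],
)

```text
time: 12.85
ee_pos: [0.4833, -0.1746, 0.2068]
ee_rot: [[0.992, -0.127, -0.0], [-0.127, -0.992, 0.0], [-0.0, -0.0, -1.0]]
contact_force: [0.2, 0.4, -0.1]
opening: 0.0608
```

Run:
```python
from go import *
plan(.479,-.170,.088,-7.2)
```

```text
t 12.85 pos [ 0.4833 -0.1746  0.2068] head -7.29 tilt [-0. -0. -1.] F [ 0.2  0.4 -0.1] open 0.0608
units [-0.16 -0.13  3.96] yaw -0.02
```

Emit:
drive_tool(
  delta_pos=[
    [-0.16,-0.13,0.3],
    [0,0,0.6],
    [0,0,0.6],
    [0,0,0.6],
    [0,0,0.6],
    [0,0,0.6],
    [0,0,0.4],
    [0,0,0.2],
    [0,0,0.06],
    [0,0,0],
    [0,0,0],
    [0,0,0],
    [0,0,0],
    [0,0,0],
    [0,0,0],
    [0,0,0],
  ],
  yaw=[0,0,0,0,0,0,0,0,0,0,0,0,0,0,0,0],
  hand=[0.4,0.4,0.4,0.4,0.4,0.4,0.4,0.4,0.4,0.4,-1,-1,-1,-1,-1,-1],
)

```text
time: 14.18
ee_pos: [0.4795, -0.1693, 0.0885]
ee_rot: [[0.992, -0.125, 0.001], [-0.125, -0.992, -0.0], [0.001, 0.0, -1.0]]
contact_force: [-0.5, -0.3, 1.1]
opening: 0.0325
```

Emit:
drive_tool(
  delta_pos=[
    [0,0,-0.2],
    [0,0,-0.4],
    [0,0,-0.6],
    [0,0,-0.7],
    [0,0,-0.7],
    [0,0,-0.7],
    [0,0,-0.5],
    [0,0,-0.2],
    [0,0,0],
  ],
  yaw=[0,0,0,0,0,0,0,0,0],
  hand=[-1,-1,-1,-1,-1,-1,-1,-1,-1],
)

```text
time: 14.93
ee_pos: [0.4801, -0.1694, 0.2102]
ee_rot: [[0.992, -0.125, 0.003], [-0.125, -0.992, -0.001], [0.003, 0.001, -1.0]]
contact_force: [-0.2, -1.0, -2.2]
opening: 0.0325
```

Run:
```python
from go import *
plan(.45,0,.207,20)
```

```text
t 14.93 pos [ 0.4801 -0.1694  0.2102] head -7.17 tilt [ 0.003  0.001 -1.   ] F [-0.2 -1.  -2.2] open 0.0325
units [-1.7  -5.48  0.1 ] yaw -6.79
```

Emit:
drive_tool(
  delta_pos=[
    [-0.026,-0.412,0],
    [-0.026,-0.412,0],
    [-0.026,-0.412,0],
    [-0.026,-0.412,0],
    [-0.026,-0.412,0],
    [-0.026,-0.412,0],
    [-0.026,-0.412,0],
    [-0.026,-0.412,0],
    [-0.026,-0.412,0],
    [-0.026,-0.412,0],
    [-0.026,-0.412,0],
    [-0.026,-0.412,0],
    [-0.026,-0.412,0],
    [-0.026,-0.412,0],
  ],
  yaw=[-0.485,-0.485,-0.485,-0.485,-0.485,-0.485,-0.485,-0.485,-0.485,-0.485,-0.485,-0.485,-0.485,-0.485],
  hand=[-1,-1,-1,-1,-1,-1,-1,-1,-1,-1,-1,-1,-1,-1],
)

```text
time: 16.1
ee_pos: [0.4518, 0.0016, 0.2082]
ee_rot: [[0.939, 0.345, 0.0], [0.345, -0.939, -0.0], [0.0, 0.0, -1.0]]
contact_force: [0.0, 0.7, -2.0]
opening: 0.033
```

Emit:
drive_tool(
  delta_pos=[
    [0.434,-0.229,0],
    [0.434,-0.229,0],
    [0.434,-0.229,0],
    [0.434,-0.229,0],
    [0.434,-0.229,0],
    [0.434,-0.229,0],
    [0.434,-0.229,0],
    [0.434,-0.229,0],
    [0.434,-0.229,0],
    [0.434,-0.229,0],
    [0.434,-0.229,0],
    [0.434,-0.229,0],
    [0.434,-0.229,0],
    [0.434,-0.229,0],
    [0.434,-0.229,0],
    [0.434,-0.229,0],
    [0,0,0],
    [0,0,0],
  ],
  yaw=[-0.414,-0.414,-0.414,-0.414,-0.414,-0.414,-0.414,-0.414,-0.414,-0.414,-0.414,-0.414,-0.414,-0.414,-0.414,-0.414,0,0],
  hand=[-1,-1,-1,-1,-1,-1,-1,-1,-1,-1,-1,-1,-1,-1,-1,-1,-1,-1],
)

```text
time: 17.6
ee_pos: [0.5681, 0.2045, 0.208]
ee_rot: [[0.687, 0.727, -0.001], [0.727, -0.687, 0.0], [-0.0, -0.001, -1.0]]
contact_force: [0.1, -0.3, -1.1]
opening: 0.0324
```

Run:
```python
from go import *
plan(.563,.2045,.088,46.5)
```

```text
t 17.6 pos [0.5681 0.2045 0.208 ] head 46.62 tilt [-0.    -0.001 -1.   ] F [ 0.1 -0.3 -1.1] open 0.0324
units [-0.12 -0.12  4.  ] yaw 0.03
```

Emit:
drive_tool(
  delta_pos=[
    [-0.12,-0.12,0],
    [0,0,0.4],
    [0,0,0.6],
    [0,0,0.6],
    [0,0,0.6],
    [0,0,0.6],
    [0,0,0.5],
    [0,0,0.3],
    [0,0,0.2],
    [0,0,0.1],
    [0,0,0.06],
    [0,0,0.04],
    [0,0,0.03],
    [0,0,0],
    [0,0,0],
  ],
  yaw=[0,0,0,0,0,0,0,0,0,0,0,0,0,0,0],
  hand=[-1,-1,-1,-1,-1,-1,-1,-1,-1,-1,-1,-1,-1,-1,-1],
)

```text
time: 18.85
ee_pos: [0.5637, 0.2031, 0.0886]
ee_rot: [[0.689, 0.725, 0.001], [0.725, -0.689, 0.0], [0.001, 0.001, -1.0]]
contact_force: [-1.8, -1.4, 6.4]
opening: 0.0323
```

Touched down. Release and rise.

Emit:
drive_tool(
  delta_pos=[
    [0,0,0],
    [0,0,0],
    [0,0,0],
    [0,0,0],
    [0,0,-0.3],
    [0,0,-0.6],
    [0,0,-0.8],
    [0,0,-0.8],
    [0,0,-0.8],
    [0,0,-0.7],
    [0,0,0],
  ],
  yaw=[0,0,0,0,0,0,0,0,0,0,0],
  hand=[0.2,0.4,0.4,0.4,0.4,0.4,0.4,0.4,0.4,0.4,0.4],
)

```text
time: 19.77
ee_pos: [0.565, 0.2042, 0.2127]
ee_rot: [[0.688, 0.725, 0.007], [0.725, -0.688, 0.002], [0.006, 0.003, -1.0]]
contact_force: [-0.3, 0.9, 0.0]
opening: 0.0606
```

Run:
```python
from go import *
plan(.45,0,.207,20)
im,_=camera("wrist");save(im,"w5")
```

```text
t 19.77 pos [0.565  0.2042 0.2127] head 46.49 tilt [ 0.006  0.003 -1.   ] F [-0.3  0.9  0. ] open 0.0606
units [-7.58  1.91  0.15] yaw 6.62
```

View pics/w5.png

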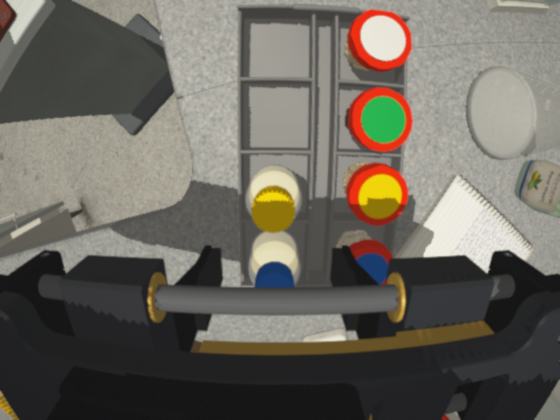

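Yellow is in front of the yellow cup and the blue bottle is undisturbed. Next is green.

Emit:
drive_tool(
  delta_pos=[
    [-0.583,0.302,0],
    [-0.583,0.302,0],
    [-0.583,0.302,0],
    [-0.583,0.302,0],
    [-0.583,0.302,0],
    [-0.583,0.302,0],
    [-0.583,0.302,0],
    [-0.583,0.302,0],
    [-0.583,0.302,0],
    [-0.583,0.302,0],
    [-0.583,0.302,0],
    [-0.583,0.302,0],
  ],
  yaw=[0.552,0.552,0.552,0.552,0.552,0.552,0.552,0.552,0.552,0.552,0.552,0.552],
  hand=[0.4,0.4,0.4,0.4,0.4,0.4,0.4,0.4,0.4,0.4,0.4,0.4],
)

```text
time: 20.82
ee_pos: [0.4511, -0.0042, 0.2067]
ee_rot: [[0.941, 0.34, -0.001], [0.34, -0.941, 0.0], [-0.001, -0.001, -1.0]]
contact_force: [1.0, 0.3, -0.0]
opening: 0.0609
```

Emit:
drive_tool(
  delta_pos=[
    [0.103,0.335,0],
    [0.103,0.335,0],
    [0.103,0.335,0],
    [0.103,0.335,0],
    [0.103,0.335,0],
    [0.103,0.335,0],
    [0.103,0.335,0],
    [0.103,0.335,0],
    [0.103,0.335,0],
    [0.103,0.335,0],
    [0,0,0],
    [0,0,0],
  ],
  yaw=[0.68,0.68,0.68,0.68,0.68,0.68,0.68,0.68,0.68,0.68,0,0],
  hand=[0.4,0.4,0.4,0.4,0.4,0.4,0.4,0.4,0.4,0.4,0.4,0.4],
)

```text
time: 21.82
ee_pos: [0.4955, -0.0979, 0.2066]
ee_rot: [[0.992, -0.125, -0.001], [-0.125, -0.992, 0.001], [-0.001, -0.0, -1.0]]
contact_force: [-0.1, 1.0, -0.1]
opening: 0.0611
```

Run:
```python
from go import *
plan(.4915,-.0955,.088,-7.2)
```

```text
t 21.82 pos [ 0.4955 -0.0979  0.2066] head -7.18 tilt [-0.001 -0.    -1.   ] F [-0.1  1.  -0.1] open 0.0611
units [-0.14 -0.06  3.96] yaw 0.0
```

Emit:
drive_tool(
  delta_pos=[
    [-0.14,-0.06,0.3],
    [0,0,0.6],
    [0,0,0.6],
    [0,0,0.6],
    [0,0,0.6],
    [0,0,0.6],
    [0,0,0.4],
    [0,0,0.2],
    [0,0,0.06],
    [0,0,0],
    [0,0,0],
    [0,0,0],
    [0,0,0],
    [0,0,0],
    [0,0,0],
    [0,0,0],
  ],
  yaw=[0,0,0,0,0,0,0,0,0,0,0,0,0,0,0,0],
  hand=[0.4,0.4,0.4,0.4,0.4,0.4,0.4,0.4,0.4,0.4,-1,-1,-1,-1,-1,-1],
)

```text
time: 23.15
ee_pos: [0.4919, -0.0957, 0.0887]
ee_rot: [[0.992, -0.126, -0.0], [-0.126, -0.992, -0.0], [-0.0, 0.0, -1.0]]
contact_force: [-1.6, -1.1, 3.6]
opening: 0.0321
```

Emit:
drive_tool(
  delta_pos=[
    [0,0,-0.2],
    [0,0,-0.4],
    [0,0,-0.6],
    [0,0,-0.7],
    [0,0,-0.7],
    [0,0,-0.7],
    [0,0,-0.5],
    [0,0,-0.2],
    [0,0,0],
  ],
  yaw=[0,0,0,0,0,0,0,0,0],
  hand=[-1,-1,-1,-1,-1,-1,-1,-1,-1],
)

```text
time: 23.9
ee_pos: [0.4928, -0.0957, 0.2104]
ee_rot: [[0.992, -0.126, 0.003], [-0.126, -0.992, -0.001], [0.003, 0.0, -1.0]]
contact_force: [0.4, 0.6, -3.0]
opening: 0.0325
```

Run:
```python
from go import *
plan(.45,0,.207,20)
```

```text
t 23.9 pos [ 0.4928 -0.0957  0.2104] head -7.21 tilt [ 0.003  0.    -1.   ] F [ 0.4  0.6 -3. ] open 0.0325
units [-1.82 -2.98  0.11] yaw -6.8
```

Emit:
drive_tool(
  delta_pos=[
    [-0.09,-0.28,0],
    [-0.09,-0.28,0],
    [-0.09,-0.28,0],
    [-0.09,-0.28,0],
    [-0.09,-0.28,0],
    [-0.09,-0.28,0],
    [-0.09,-0.28,0],
    [-0.09,-0.28,0],
    [-0.09,-0.28,0],
    [-0.09,-0.28,0],
    [-0.09,-0.28,0],
    [-0.09,-0.28,0],
  ],
  yaw=[-0.567,-0.567,-0.567,-0.567,-0.567,-0.567,-0.567,-0.567,-0.567,-0.567,-0.567,-0.567],
  hand=[-1,-1,-1,-1,-1,-1,-1,-1,-1,-1,-1,-1],
)

```text
time: 24.9
ee_pos: [0.4496, 0.0019, 0.2071]
ee_rot: [[0.938, 0.346, -0.002], [0.346, -0.938, 0.0], [-0.002, -0.001, -1.0]]
contact_force: [0.5, 0.2, -2.6]
opening: 0.0325
```

Emit:
drive_tool(
  delta_pos=[
    [0.352,-0.343,0],
    [0.352,-0.343,0],
    [0.352,-0.343,0],
    [0.352,-0.343,0],
    [0.352,-0.343,0],
    [0.352,-0.343,0],
    [0.352,-0.343,0],
    [0.352,-0.343,0],
    [0.352,-0.343,0],
    [0.352,-0.343,0],
    [0.352,-0.343,0],
    [0.352,-0.343,0],
    [0.352,-0.343,0],
    [0.352,-0.343,0],
    [0.352,-0.343,0],
    [0.352,-0.343,0],
    [0.352,-0.343,0],
    [0.352,-0.343,0],
    [0,0,0],
    [0,0,0],
  ],
  yaw=[-0.368,-0.368,-0.368,-0.368,-0.368,-0.368,-0.368,-0.368,-0.368,-0.368,-0.368,-0.368,-0.368,-0.368,-0.368,-0.368,-0.368,-0.368,0,0],
  hand=[-1,-1,-1,-1,-1,-1,-1,-1,-1,-1,-1,-1,-1,-1,-1,-1,-1,-1,-1,-1],
)

```text
time: 26.57
ee_pos: [0.5107, 0.2584, 0.2084]
ee_rot: [[0.687, 0.727, -0.0], [0.727, -0.687, 0.0], [0.0, -0.001, -1.0]]
contact_force: [0.6, -1.4, -2.7]
opening: 0.0323
```

Run:
```python
from go import *
plan(.507,.257,.088,46.5)
```

```text
t 26.57 pos [0.5107 0.2584 0.2084] head 46.64 tilt [ 0.    -0.001 -1.   ] F [ 0.6 -1.4 -2.7] open 0.0323
units [-0.12 -0.05  4.01] yaw 0.04
```

Emit:
drive_tool(
  delta_pos=[
    [-0.12,-0.05,0],
    [0,0,0.4],
    [0,0,0.6],
    [0,0,0.6],
    [0,0,0.6],
    [0,0,0.6],
    [0,0,0.5],
    [0,0,0.3],
    [0,0,0.2],
    [0,0,0.1],
    [0,0,0.06],
    [0,0,0.04],
    [0,0,0.03],
    [0,0,0],
    [0,0,0],
  ],
  yaw=[0,0,0,0,0,0,0,0,0,0,0,0,0,0,0],
  hand=[-1,-1,-1,-1,-1,-1,-1,-1,-1,-1,-1,-1,-1,-1,-1],
)

```text
time: 27.82
ee_pos: [0.5081, 0.2556, 0.0888]
ee_rot: [[0.688, 0.725, 0.002], [0.725, -0.688, 0.0], [0.001, 0.001, -1.0]]
contact_force: [-1.0, -1.3, 6.1]
opening: 0.0324
```

Emit:
drive_tool(
  delta_pos=[
    [0,0,0],
    [0,0,0],
    [0,0,0],
    [0,0,0],
    [0,0,-0.3],
    [0,0,-0.6],
    [0,0,-0.8],
    [0,0,-0.8],
    [0,0,-0.8],
    [0,0,-0.7],
    [0,0,0],
  ],
  yaw=[0,0,0,0,0,0,0,0,0,0,0],
  hand=[0.2,0.4,0.4,0.4,0.4,0.4,0.4,0.4,0.4,0.4,0.4],
)

```text
time: 28.73
ee_pos: [0.5091, 0.2568, 0.2127]
ee_rot: [[0.688, 0.726, 0.006], [0.726, -0.688, 0.003], [0.006, 0.003, -1.0]]
contact_force: [1.0, 1.4, 0.3]
opening: 0.0611
```

Run:
```python
from go import *
plan(.45,0,.207,20)
im,_=camera("wrist");save(im,"w6")
```

```text
t 28.73 pos [0.5091 0.2568 0.2127] head 46.51 tilt [ 0.006  0.003 -1.   ] F [1.  1.4 0.3] open 0.0611
units [-7.57  4.46  0.16] yaw 6.63
```

View pics/w6.png

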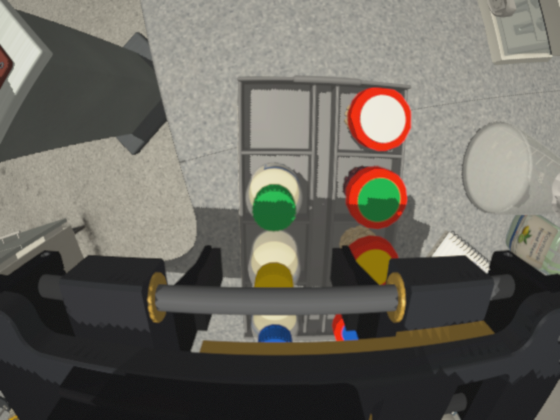

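Green stands in front of the green cup. Last is white.

Emit:
drive_tool(
  delta_pos=[
    [-0.457,0.438,0],
    [-0.457,0.438,0],
    [-0.457,0.438,0],
    [-0.457,0.438,0],
    [-0.457,0.438,0],
    [-0.457,0.438,0],
    [-0.457,0.438,0],
    [-0.457,0.438,0],
    [-0.457,0.438,0],
    [-0.457,0.438,0],
    [-0.457,0.438,0],
    [-0.457,0.438,0],
    [-0.457,0.438,0],
    [-0.457,0.438,0],
  ],
  yaw=[0.474,0.474,0.474,0.474,0.474,0.474,0.474,0.474,0.474,0.474,0.474,0.474,0.474,0.474],
  hand=[0.4,0.4,0.4,0.4,0.4,0.4,0.4,0.4,0.4,0.4,0.4,0.4,0.4,0.4],
)

```text
time: 29.95
ee_pos: [0.4517, -0.0039, 0.2075]
ee_rot: [[0.941, 0.338, -0.0], [0.338, -0.941, 0.0], [-0.0, -0.0, -1.0]]
contact_force: [0.0, -1.0, 0.0]
opening: 0.061
```

Emit:
drive_tool(
  delta_pos=[
    [-0.045,0.6,0],
    [-0.045,0.6,0],
    [-0.045,0.6,0],
    [-0.045,0.6,0],
    [-0.045,0.6,0],
    [-0.045,0.6,0],
    [-0.045,0.6,0],
    [-0.045,0.6,0],
    [-0.045,0.6,0],
    [-0.045,0.6,0],
    [-0.045,0.6,0],
    [-0.045,0.6,0],
    [-0.045,0.6,0],
    [-0.045,0.6,0],
    [-0.045,0.6,0],
    [-0.045,0.6,0],
    [-0.045,0.6,0],
    [-0.045,0.6,0],
    [0,0,0],
    [0,0,0],
  ],
  yaw=[0.378,0.378,0.378,0.378,0.378,0.378,0.378,0.378,0.378,0.378,0.378,0.378,0.378,0.378,0.378,0.378,0.378,0.378,0,0],
  hand=[0.4,0.4,0.4,0.4,0.4,0.4,0.4,0.4,0.4,0.4,0.4,0.4,0.4,0.4,0.4,0.4,0.4,0.4,0.4,0.4],
)

```text
time: 31.62
ee_pos: [0.4677, -0.3254, 0.2073]
ee_rot: [[0.992, -0.129, -0.0], [-0.129, -0.992, 0.0], [-0.0, -0.0, -1.0]]
contact_force: [-0.4, -0.2, -0.3]
opening: 0.0607
```

Run:
```python
from go import *
plan(.461,-.321,.088,-7.2)
im,_=camera("wrist");save(im,"w7");np.save("/tmp/w7.npy",calibration("wrist"),allow_pickle=True)
```

```text
t 31.62 pos [ 0.4677 -0.3254  0.2073] head -7.43 tilt [-0. -0. -1.] F [-0.4 -0.2 -0.3] open 0.0607
units [-0.24 -0.11  3.98] yaw -0.06
```

View pics/w7.png

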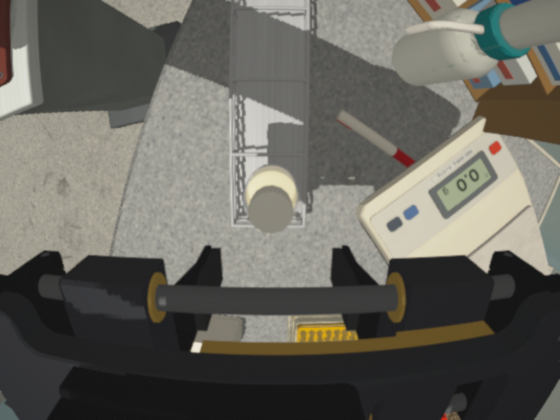

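The white cap is at (271,208), alone in the rack, which agrees with the planned offset.

Emit:
drive_tool(
  delta_pos=[
    [-0.23,-0.08,0.3],
    [0,0,0.6],
    [0,0,0.6],
    [0,0,0.6],
    [0,0,0.6],
    [0,0,0.6],
    [0,0,0.4],
    [0,0,0.2],
    [0,0,0.06],
    [0,0,0],
    [0,0,0],
    [0,0,0],
    [0,0,0],
    [0,0,0],
    [0,0,0],
    [0,0,0],
  ],
  yaw=[0,0,0,0,0,0,0,0,0,0,0,0,0,0,0,0],
  hand=[0.4,0.4,0.4,0.4,0.4,0.4,0.4,0.4,0.4,0.4,-1,-1,-1,-1,-1,-1],
)

```text
time: 33.0
ee_pos: [0.462, -0.3206, 0.0891]
ee_rot: [[0.992, -0.126, 0.001], [-0.126, -0.992, -0.0], [0.001, 0.0, -1.0]]
contact_force: [0.6, -0.0, 1.6]
opening: 0.0328
```

Emit:
drive_tool(
  delta_pos=[
    [0,0,-0.2],
    [0,0,-0.4],
    [0,0,-0.6],
    [0,0,-0.7],
    [0,0,-0.7],
    [0,0,-0.7],
    [0,0,-0.5],
    [0,0,-0.2],
    [0,0,0],
  ],
  yaw=[0,0,0,0,0,0,0,0,0],
  hand=[-1,-1,-1,-1,-1,-1,-1,-1,-1],
)

```text
time: 33.75
ee_pos: [0.4624, -0.321, 0.2109]
ee_rot: [[0.992, -0.126, 0.003], [-0.126, -0.992, -0.002], [0.003, 0.001, -1.0]]
contact_force: [0.4, 0.2, -1.4]
opening: 0.0327
```

Run:
```python
from go import *
plan(.45,0,.207,20)
c=np.load("/tmp/w7.npy",allow_pickle=True).item();print(fray(c,271,208,.108))
```

```text
t 33.75 pos [ 0.4624 -0.321   0.2109] head -7.27 tilt [ 0.003  0.001 -1.   ] F [ 0.4  0.2 -1.4] open 0.0327
units [ -1.77 -10.56   0.11] yaw -6.82
[ 0.46457969 -0.32033944]
```

Emit:
drive_tool(
  delta_pos=[
    [0.04,-0.539,0],
    [0.04,-0.539,0],
    [0.04,-0.539,0],
    [0.04,-0.539,0],
    [0.04,-0.539,0],
    [0.04,-0.539,0],
    [0.04,-0.539,0],
    [0.04,-0.539,0],
    [0.04,-0.539,0],
    [0.04,-0.539,0],
    [0.04,-0.539,0],
    [0.04,-0.539,0],
    [0.04,-0.539,0],
    [0.04,-0.539,0],
    [0.04,-0.539,0],
    [0.04,-0.539,0],
    [0.04,-0.539,0],
    [0.04,-0.539,0],
    [0.04,-0.539,0],
    [0.04,-0.539,0],
  ],
  yaw=[-0.341,-0.341,-0.341,-0.341,-0.341,-0.341,-0.341,-0.341,-0.341,-0.341,-0.341,-0.341,-0.341,-0.341,-0.341,-0.341,-0.341,-0.341,-0.341,-0.341],
  hand=[-1,-1,-1,-1,-1,-1,-1,-1,-1,-1,-1,-1,-1,-1,-1,-1,-1,-1,-1,-1],
)

```text
time: 35.42
ee_pos: [0.4532, 0.0021, 0.2088]
ee_rot: [[0.939, 0.345, 0.0], [0.345, -0.939, 0.0], [0.0, -0.0, -1.0]]
contact_force: [0.2, -0.1, -2.6]
opening: 0.0327
```

Emit:
drive_tool(
  delta_pos=[
    [0.285,-0.433,0],
    [0.285,-0.433,0],
    [0.285,-0.433,0],
    [0.285,-0.433,0],
    [0.285,-0.433,0],
    [0.285,-0.433,0],
    [0.285,-0.433,0],
    [0.285,-0.433,0],
    [0.285,-0.433,0],
    [0.285,-0.433,0],
    [0.285,-0.433,0],
    [0.285,-0.433,0],
    [0.285,-0.433,0],
    [0.285,-0.433,0],
    [0.285,-0.433,0],
    [0.285,-0.433,0],
    [0.285,-0.433,0],
    [0.285,-0.433,0],
    [0.285,-0.433,0],
    [0.285,-0.433,0],
  ],
  yaw=[-0.331,-0.331,-0.331,-0.331,-0.331,-0.331,-0.331,-0.331,-0.331,-0.331,-0.331,-0.331,-0.331,-0.331,-0.331,-0.331,-0.331,-0.331,-0.331,-0.331],
  hand=[-1,-1,-1,-1,-1,-1,-1,-1,-1,-1,-1,-1,-1,-1,-1,-1,-1,-1,-1,-1],
)

```text
time: 37.08
ee_pos: [0.4574, 0.3103, 0.2087]
ee_rot: [[0.687, 0.727, -0.0], [0.727, -0.687, 0.0], [-0.0, -0.0, -1.0]]
contact_force: [0.8, -0.8, -1.6]
opening: 0.0329
```

Emit:
drive_tool(
  delta_pos=[
    [0,0,0],
    [0,0,0],
  ],
  yaw=[0,0],
  hand=[-1,-1],
)

```text
time: 37.25
ee_pos: [0.457, 0.3102, 0.2087]
ee_rot: [[0.686, 0.727, -0.001], [0.727, -0.686, 0.0], [-0.0, -0.001, -1.0]]
contact_force: [0.1, -0.6, -2.3]
opening: 0.0328
```

Run:
```python
from go import *
plan(.452,.3095,.088,46.5)
```

```text
t 37.25 pos [0.457  0.3102 0.2087] head 46.65 tilt [-0.    -0.001 -1.   ] F [ 0.1 -0.6 -2.3] open 0.0328
units [-0.13 -0.1   4.02] yaw 0.04
```

Emit:
drive_tool(
  delta_pos=[
    [-0.13,-0.1,0],
    [0,0,0.4],
    [0,0,0.6],
    [0,0,0.6],
    [0,0,0.6],
    [0,0,0.6],
    [0,0,0.5],
    [0,0,0.3],
    [0,0,0.2],
    [0,0,0.1],
    [0,0,0.06],
    [0,0,0.04],
    [0,0,0.03],
    [0,0,0],
    [0,0,0],
  ],
  yaw=[0,0,0,0,0,0,0,0,0,0,0,0,0,0,0],
  hand=[-1,-1,-1,-1,-1,-1,-1,-1,-1,-1,-1,-1,-1,-1,-1],
)

```text
time: 38.5
ee_pos: [0.4533, 0.3084, 0.089]
ee_rot: [[0.688, 0.725, 0.001], [0.725, -0.688, 0.0], [0.001, 0.001, -1.0]]
contact_force: [-2.0, -1.3, 6.6]
opening: 0.0325
```

Emit:
drive_tool(
  delta_pos=[
    [0,0,0],
    [0,0,0],
    [0,0,0],
    [0,0,0],
    [0,0,-0.3],
    [0,0,-0.6],
    [0,0,-0.8],
    [0,0,-0.8],
    [0,0,-0.8],
    [0,0,-0.7],
    [0,0,0],
  ],
  yaw=[0,0,0,0,0,0,0,0,0,0,0],
  hand=[0.2,0.4,0.4,0.4,0.4,0.4,0.4,0.4,0.4,0.4,0.4],
)

```text
time: 39.42
ee_pos: [0.4542, 0.3097, 0.2128]
ee_rot: [[0.688, 0.726, 0.006], [0.726, -0.688, 0.003], [0.006, 0.002, -1.0]]
contact_force: [-0.2, 1.6, -0.1]
opening: 0.0605
```

Emit:
drive_tool(
  delta_pos=[
    [-0.33,0.5,0],
    [-0.33,0.5,0],
    [-0.33,0.5,0],
    [-0.33,0.5,0],
    [-0.33,0.5,0],
    [-0.33,0.5,0],
    [-0.33,0.5,0],
    [-0.33,0.5,0],
    [-0.33,0.5,0],
    [-0.33,0.5,0],
    [-0.33,0.5,0],
    [-0.33,0.5,0],
    [-0.33,0.5,0],
    [-0.33,0.5,0],
    [-0.33,0.5,0],
    [-0.33,0.5,0],
    [0,0,0],
    [0,0,0],
  ],
  yaw=[0.41,0.41,0.41,0.41,0.41,0.41,0.41,0.41,0.41,0.41,0.41,0.41,0.41,0.41,0.41,0.41,0,0],
  hand=[0.4,0.4,0.4,0.4,0.4,0.4,0.4,0.4,0.4,0.4,0.4,0.4,0.4,0.4,0.4,0.4,0.4,0.4],
)

```text
time: 40.92
ee_pos: [0.4564, 0.0215, 0.2079]
ee_rot: [[0.939, 0.344, 0.0], [0.344, -0.939, -0.0], [-0.0, 0.0, -1.0]]
contact_force: [-0.1, 0.5, -0.8]
opening: 0.0611
```

Run:
```python
from go import *
plan(.45,0)
im,P=cloud("top");save(cv2.resize(im[150:265,160:410],None,fx=3.2,fy=3.2,interpolation=cv2.INTER_CUBIC),"t8")
for n,(x,y) in PKT.items():
    q=P.reshape(-1,3);s=q[(np.hypot(q[:,0]-x,q[:,1]-y)<.03)&(q[:,2]>.1)];print(n,len(s),np.median(s,0).round(4),(np.median(s,0)[:2]-[x,y]).round(4))
# change check at cups/bystanders vs first picture
im0=np.load("/tmp/top.npz")["im"];d=cv2.absdiff(im,im0).max(2)>60;d[:,:]=d
m,l,st,c=cv2.connectedComponentsWithStats(cv2.morphologyEx(d.astype(np.uint8),cv2.MORPH_OPEN,np.ones((3,3))))
print([(st[i].tolist()) for i in range(1,m) if st[i,4]>25][:20])
```

```text
t 40.92 pos [0.4564 0.0215 0.2079] head 20.09 tilt [-0.  0. -1.] F [-0.1  0.5 -0.8] open 0.0611
units [-0.45  0.6   0.  ] yaw None
white 109 [0.4567 0.3079 0.1114] [ 0.0067 -0.0016]
green 107 [0.5083 0.2583 0.1121] [0.0033 0.0013]
yellow 104 [0.5652 0.2034 0.1117] [ 0.0042 -0.0011]
blue 103 [0.6197 0.1532 0.1118] [0.0037 0.0012]
[[245, 185, 11, 15, 113], [267, 194, 73, 134, 5355], [229, 201, 14, 15, 144], [214, 219, 11, 14, 109], [341, 225, 11, 12, 112], [356, 225, 7, 6, 32], [363, 227, 12, 12, 109], [197, 234, 11, 11, 96], [204, 238, 9, 10, 40], [441, 259, 13, 19, 198], [482, 271, 78, 119, 4695], [291, 329, 63, 66, 1259], [356, 363, 189, 57, 5906], [268, 382, 6, 12, 53], [269, 402, 5, 9, 37], [335, 404, 10, 4, 34], [271, 414, 13, 6, 57]]
```

View pics/t8.png

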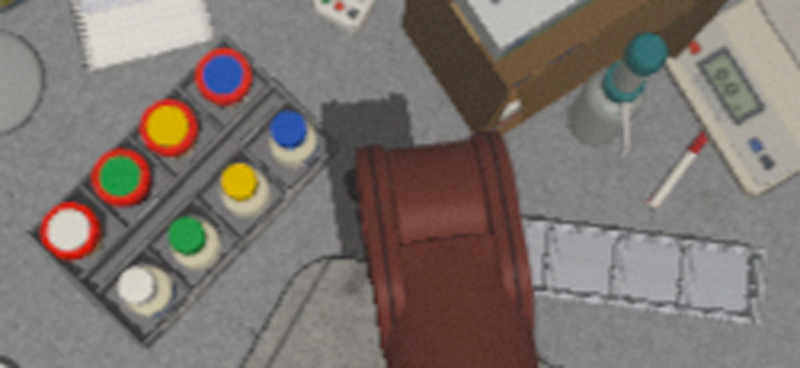

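All four bottles stand in their pockets in cup order. Their cap tops are at 111–112 mm, the same height as in the transport rack, so they are fully down. The cups and the bystanders in view haven't moved.

```bash
python3 -c "
from cell import workorder
print(workorder.close_job())"
```

```text
the job is handed in; nothing more can be done
None
```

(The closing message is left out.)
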